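Fit and tighten the hose-clamp band on the cooling unit's stub

TASK

Take the larger worm-drive clamp by its thumb key, slide its band over the barbed stub of the cooling-water unit gently until it is fully home against the shoulder, screw side kept upright as it stands, then turn the key clockwise (seen from above) until the band is snug, clearly gripping but not overtightened. Let go and leave the clamp there; do not knock the other things about.

Things in the scene. Friction and masses are not known exactly. Their poses are not given: they have to be found in the camera images.
- clamp_center (a point): Larger worm-drive clamp, plain steel, 85 to 140 g, standing on its foot. Band: ring 24 mm wide (along x), 3 mm thick, bore 36 mm. Point: bore's centre, 26 mm above the foot's underside. Frame: x along the level bore, z up. The worm housing (16 by 16 mm, foot to 14 mm above the point) is on the +y side; slide on with clamp x along the stub's x, so that it comes on the stub's +y side.
- key_center (a point): Flat thumb key on the clamp's upright screw: 24 mm wide (its x), 8 mm thick (y), 26 mm tall (z). Point: its centre, 29 mm to +y of the bore's centre and 37 mm above it. The housing's top is 23 mm below it: fingertips at most 20 mm below. Pinch it from above across the 8 mm, best 3 to 5 mm above its centre; the whole clamp can be carried by it. It turns about its own z.
- key: The same key (origin at key_center). Clockwise from above tightens: the stiff screw runs free at 0.3 N m, both ways, and stays put; 3.5 mm of pad travel per rad. Springy stem, 1.5 N m per rad. It takes 0.5 to 2.2 rad (unknown) to touch the stub, then torque rises 0.18 N m and grip 50 N per rad. Right: 30 to 75 N of grip (some N ease off on letting go), so 0.14 to 0.25 N m above free-running; over 95 N is too much.
- pad: The pressing pad, a steel plate 22 by 13 mm inside the bottom of the band, driven up by the screw. Origin: centre of its underside. At the start its top lies 17 to 22.5 mm below the bore's centre.
- stub_seat (a point): Centre of the shoulder's face on the unit's stub, on its axis, 75 mm above the bench. Frame: x along the stub towards the unit (the direction of sliding on), z up. The sleeve, 33 mm across, runs 34 mm from here to -x, then the barbs. Home: the ring touches this face, bore's centre at x = -12 mm. Let go, the ring hangs 1 to 2 mm below the axis, a little askew.
- stub_nose (a point): The tapered end of the stub, 24 mm across, 60 mm before the shoulder's face, on the axis; it widens to 33 mm within 12 mm. A steel pipe end, 18 mm across, sticks out 14 mm farther. Axes as stub_seat.
- stub: The barbed white plastic stub itself (sleeve, barbs, pipe end), fixed to the unit; origin and axes as stub_seat. Push on its end with less than 25 N. A ledge on its +y side, its top 29.5 mm below the axis, carries the clamp's housing while the band is still loose.
- shoulder: The shoulder of the stub, a round flange 44 mm across and 6 mm thick, fixed; origin at the centre of its face. Push the band against it gently: 4 to 10 N is plenty, 35 N is too much.
- unit: The cooling-water unit, a white box 160 by 200 mm, 100 mm tall, fixed to the bench; origin at the centre of its underside, x as the stub's. Its front is 56 mm behind the shoulder's face. Neither arm nor gripper may bump it.
- small_center (a point): The smaller worm-drive clamp, same make and also standing on its foot: bore 25 mm, too small for the stub. Point: centre of its bore, 18 mm over the bench. Leave it alone.
- beaker_mid (a point): Glass beaker, 60 mm across, 75 mm tall, a bystander. Point: its centre, half-way up.
- stopper_mid (a point): Cork stopper, 32 mm across, 28 mm tall, a bystander. Point: its centre, half-way up.
- driver_grip (a point): Screwdriver, 180 mm, lying on the bench, a bystander (not needed). Point: middle of its handle.
Things that resemble listed ones, but are neither listed nor needed, are in the scene too. What is shaped like the part that bears clamp_center but red or turquoise is not meant.

How it is judged:
On the way, in this order (a step that is already met when the one before it is completed fails the run):
1. the clamp's band is over the stub, home against the shoulder and upright (x of clamp_center in the frame of stub_seat between -0.0195 and -0.006 m and y of clamp_center in the frame of stub_seat between -0.005 and 0.005 m and z of clamp_center in the frame of stub_seat between -0.006 and 0.006 m and angle between the x axis of clamp_center and the x axis of stub_seat, either way round below 0.25 rad and angle between clamp_center's own z axis and vertical below 0.25 rad), for 0.2 s.
2. the band is snug: the pad presses on the stub with 30 to 75 N, still home (all of step 1 and contact force between pad and stub between 30 and 75 N), for 0.3 s.
At the end, for the whole second after the job is handed in: The larger clamp sits on the stub with its bore's centre 6 to 19.5 mm before the shoulder's face and within 5 mm sideways and 6 mm in height of the axis, its axis within 0.25 rad of the stub's and upright within 0.25 rad, the pad gripping the stub with 30 to 75 N, at rest and let go (all of step 2 and linear speed of pad below 0.02 m/s); the robot touches nothing.
It fails at once if the screw is overtightened (pad on stub over 95 N) (contact force between pad and stub above 95 N).
It fails at once if the band is rammed against the shoulder (over 35 N) (contact force between shoulder and anything else above 35 N).
It fails at once if the unit or its stub is bumped by the robot (over 5 N) (contact force between unit and the arm above 5 N or contact force between unit and the fingers above 5 N).
It fails at once if a bystander is pushed aside by more than 30 mm (distance of any of small_center, beaker_mid, stopper_mid, driver_grip from where it was at the start of the episode above 0.03 m).
It also fails if it takes over 67 s, if anything falls off the work surface, if the arm or the gripper's body presses on something with over 40 N, if the wrist force passes 120 N, or if a joint passes its speed limit or range.

ROBOT

A 6-joint arm with a two-finger parallel gripper is mounted at the origin on the work surface. World frame = base frame: x ahead of the robot, y to its left, z up, the work surface at z = 0. Lengths are in m, angles in rad, forces in N, time in s.
With the tool pointing down it reaches from about 0.3 to 0.875 m from the base axis. Payload 6.4 kg.
Tool frame: the origin (TCP) lies between the finger pads; the fingertips stand ctrl.tip_extent ahead of it and the grasp point (between the pads) is the TCP (ctrl.tip_extent is the distance from the TCP to the fingertips, in m); z points along the fingers, y is the line along which they close (so a half turn about z gives the same grasp; the last joint's range is limited). The gripper opens to 85 mm and grips with 20 to 120 N. Pads are 22 mm wide; open, the fingers measure 114 mm over their backs; the gripper's body (76 mm by 85 mm) begins 54 mm behind the grasp point. The pads swing forward as they close: fully open they stand 13 mm farther back than shut.
Start: joints at [-0.206, 0.181, 1.607, -0, 1.354, -0.206], TCP at [0.575, 0, 0.25] pointing down, gripper open.
Joint ranges: [-2.99, 2.99], [-0.89, 2.07], [0.3, 2.58], [-1.14, 4.28], [0, 2.63], [-3.12, 3.12]. Speed limits (rad/s): [2.57, 2.57, 3.01, 3.14, 3.14, 3.14].

INTERFACE

Orientations are given as a unit quaternion [w, x, y, z].
In Python, from bench import ctrl gives the robot as it stands.
- The arm moves only by the tool send_rows, never from a script. Its arguments are lists of equal length, an entry for each row: "dr": the turn, a rotation vector about the tool's x, y, z in units of 6 degrees (1.0 is 6 degrees), a list of three; "xyz": the shift along the tool's x, y, z in cm, a list of three; "jaw": the opening in per cent of the stroke, from 0 (shut) to 100 (fully open). In form: {"dr": [[wx, wy, wz], ...], "xyz": [[dx, dy, dz], ...], "jaw": [jaw, ...]}. A call has exactly 8 rows; each row is the pose to reach, as a shift and turn from the pose commanded when the call began, along the tool's axes at that moment; what a row does not reach only later rows make up. A row lasts 1/8 s, in which the tool goes at most 62.5 mm and 10.7 degrees, less where a joint would pass 70% of its speed; a pose out of reach is approached as far as the arm can. A call with a gripper value outside its range is refused whole. The fingers move at their own pace and stop on an object; the grip force is fixed at half the most. Time passes only in rows, so rows that repeat a pose let the fingers close, or fill a call up. It gives the time, the measured TCP pose, the force, the opening and the grip force at its end, in the units of the state.
- ctrl.get_obs(): the state, without advancing time (a new reading comes with each control period).
- ctrl.camera(name): name is "scene" or "side" or "wrist"; returns the picture (420x560x3 uint8, red, green, blue); there is no depth.
- ctrl.calibration(name): a dict with "camera_matrix" (3x3 intrinsics, pixels), "D" ([k1, k2, p1, p2, k3] as OpenCV has them; the pictures are not rectified), "world_from_camera" (4x4, takes a point from camera to world coordinates). Camera axes: x right, y up, looking along -z (the intrinsics and any distortion apply to the point x, -y, -z); pixel columns grow to the right and rows downward; lengths in m; the calibration is good to about 2 mm. A picture is of the moment at which its call begins: read the wrist's pose just before it. calibration takes no time and is no camera call; for the wrist camera it gives the pose at the moment of the call.
- ctrl.hand_in(): hands the job in; it is judged then, once.
The state is a dict: "time_s": time; "q": joint angles; "dq": joint speeds; "joint_efforts": joint torques, N m; "eef_pos": TCP position; "eef_rot": TCP orientation; "wrist_force": force on the tool from outside, world axes, zero at the start; "torque": the same for the moment, N m; "opening": opening from 0.0 (shut) to 1.0 (fully open); "grasp_force": force on a finger pad.
Only numpy, scipy, OpenCV 4.12 (cv2) and the standard library are available. Lean on these libraries where they do the work, as an engineer would, in place of code of your own. Each camera call takes 0.05 s, during which the arm holds its last target. There are 200 camera calls.

## Working session

There is one attempt and no reset: what is moved stays moved. The work goes in short steps, Python scripts to look and compute and a tool call to move; the robot and the scene stay as the last step left them, time stands still between calls to the robot, and variables do not carry over. Pictures are saved under pics/ and viewed, at most 10 in all, crops included, and the job is handed in when it is done.

Besides the shell and the picture viewer there is one more tool, called after "Request:" as name(argument=value, ...) on one line, values as JSON. send_rows: Moves the arm, as the interface text tells. Its arguments: {"type":"object","properties":{"dr":{"type":"array","items":{"type":"array","items":{"type":"number"}}},"xyz":{"type":"array","items":{"type":"array","items":{"type":"number"}}},"jaw":{"type":"array","items":{"type":"number"}}},"required":["dr","xyz","jaw"]}

```bash
mkdir -p pics; cat > h.py <<'E'
import numpy as np, cv2, json
from bench import ctrl
def K(n):
    c=ctrl.calibration(n); return np.array(c["camera_matrix"],float),np.array(c["D"],float),np.array(c["world_from_camera"],float)
def ray(cal,uv):
    M,D,T=cal; p=cv2.undistortPoints(np.array([[uv]],float),M,D)[0,0]
    d=T[:3,:3]@np.array([p[0],-p[1],-1.]); return T[:3,3],d/np.linalg.norm(d)
def onz(cal,uv,z):
    o,d=ray(cal,uv); return o+d*(z-o[2])/d[2]
def proj(cal,P):
    M,D,T=cal; P=np.atleast_2d(P); c=(P-T[:3,3])@T[:3,:3]; c=c*[1,-1,-1]
    return cv2.projectPoints(c.reshape(-1,1,3),np.zeros(3),np.zeros(3),M,D)[0][:,0]
def tri(rays):
    A=0;b=0
    for o,d in rays:
        Q=np.eye(3)-np.outer(d,d);A=A+Q;b=b+Q@o
    return np.linalg.solve(A,b)
def save(n,f):
    im=ctrl.camera(n); cv2.imwrite(f,im[:,:,::-1]); return im
E
python3 - <<'E'
from h import *
o=ctrl.get_obs();print({k:np.round(v,3).tolist() for k,v in o.items()},ctrl.tip_extent)
ims=[]
for n in("scene","side","wrist"):
    c=K(n);print(n,np.round(c[2],3).tolist(),np.round(c[0],0).tolist()); np.savez(f"{n}0.npz",M=c[0],D=c[1],T=c[2])
    ims.append(save(n,f"pics/{n}0.png"))
z=np.zeros((420,560,3),np.uint8)
cv2.imwrite("pics/all0.png",cv2.resize(np.vstack([np.hstack(ims[:2]),np.hstack([ims[2],z])]),(800,600),interpolation=cv2.INTER_AREA)[:,:,::-1])
E
```

```text
{'time_s': 0.0, 'q': [-0.206, 0.182, 1.608, 0.0, 1.354, -0.206], 'dq': [0.001, -0.001, 0.002, 0.003, 0.001, -0.001], 'joint_efforts': [0.0, -44.487, -35.134, -0.0, 0.009, 0.0], 'eef_pos': [0.574, 0.0, 0.249], 'eef_rot': [-0.001, 0.707, 0.707, -0.0], 'wrist_force': [-0.555, -0.703, -0.436], 'torque': [-0.044, -0.017, 0.017], 'grasp_force': 0.0, 'opening': 1.0} 0.019
scene [[-0.469, -0.493, 0.732, 1.31], [0.883, -0.263, 0.389, 0.469], [0.001, 0.829, 0.559, 0.665], [0.0, 0.0, 0.0, 1.0]] [[420.0, 0.0, 278.0], [0.0, 420.0, 208.0], [0.0, 0.0, 1.0]]
side [[0.999, 0.042, -0.017, 0.518], [-0.044, 0.76, -0.649, -0.425], [-0.014, 0.649, 0.761, 0.635], [0.0, 0.0, 0.0, 1.0]] [[396.0, 0.0, 286.0], [0.0, 396.0, 214.0], [0.0, 0.0, 1.0]]
wrist [[1.0, 0.0, 0.003, 0.574], [-0.001, 0.963, 0.27, 0.069], [-0.003, -0.27, 0.963, 0.374], [0.0, 0.0, 0.0, 1.0]] [[295.0, 0.0, 278.0], [0.0, 295.0, 209.0], [0.0, 0.0, 1.0]]
```

View pics/scene0.png

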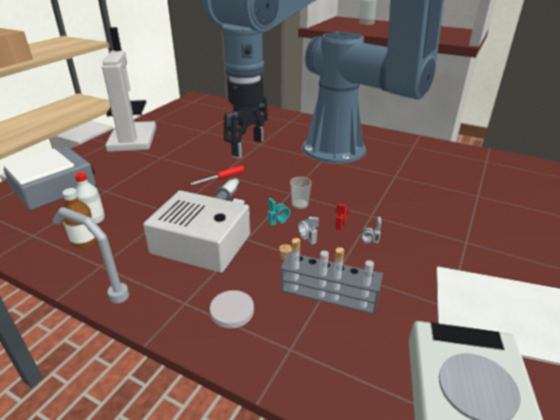

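View pics/side0.png

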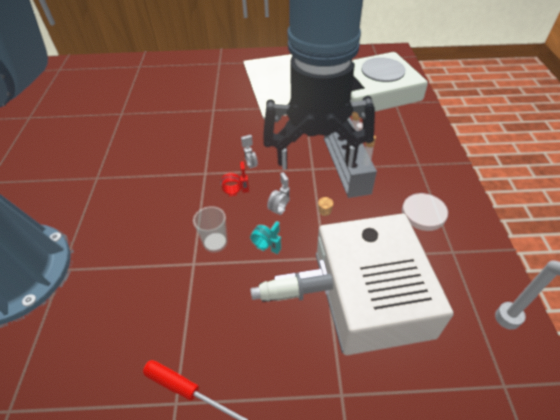

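Scene view: steel clamps are at (310,229) and (373,232), with a turquoise one at (278,211) and a red one at (341,215). In the side view they are steel (280,195), steel (250,152), turquoise (265,237) and red (235,183). The steel one at scene (310,229) / side (280,195) looks bigger, so it is the likely larger clamp. I'll confirm with an enlarged crop. The stub runs from side (253,293) to (330,275).

```bash
python3 - <<'E'
import cv2,numpy as np
s=cv2.imread("pics/scene0.png");d=cv2.imread("pics/side0.png");w=cv2.imread("pics/wrist0.png")
f=lambda i,x,y,ww,hh,W,H:cv2.resize(i[y:y+hh,x:x+ww],(W,H),interpolation=cv2.INTER_CUBIC)
a=np.hstack([f(s,290,205,100,50,400,200),f(s,205,165,80,40,400,200)])
b=np.hstack([f(d,235,130,80,100,320,400),f(d,240,250,100,83,480,400)])
cv2.imwrite("pics/crop0.png",np.vstack([a,b]))
E
```

```text
(no output)
```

View pics/crop0.png

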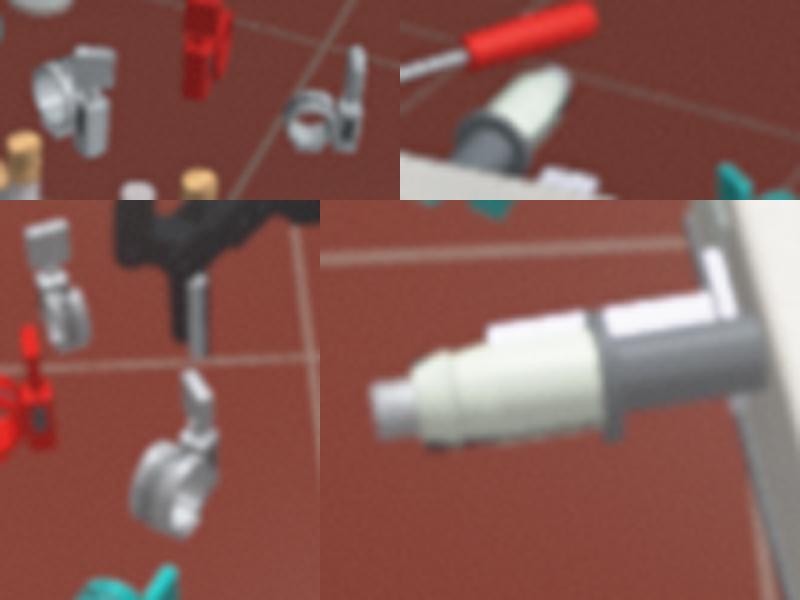

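View pics/wrist0.png

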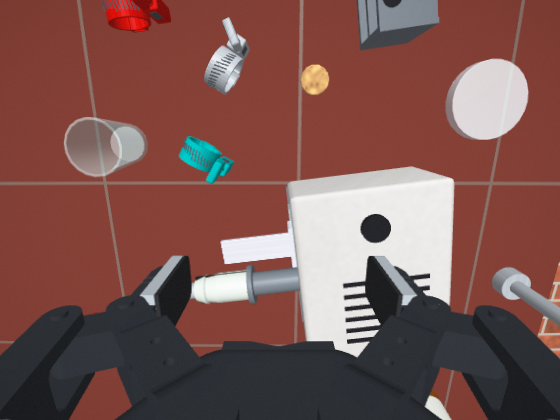

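The crop confirms it. The larger clamp is the steel one at scene (310,229) / side (280,195) / wrist (228,65), because its ring is clearly bigger than the steel one at scene (373,232). Next I'll triangulate the key, ring and stub.

```bash
python3 - <<'E'
from h import *
cal={n:tuple(np.load(f"{n}0.npz")[k] for k in "MDT") for n in("scene","side","wrist")}
P={"key":[(314.2,221.7),(284.3,179.3),(231,33)],"ring":[(304.5,229),(278.7,203),(225,70)],"pipe":[(238,179.6),(251.5,294.2),(193,290)],"should":[(224.4,191),(298.3,286.5),(250,285)],
"small":[(367,235),(250,160),None],"beaker":[(301,192),(210,229),(110,147)]}
for k,v in P.items():
    p=tri([ray(cal[n],uv) for n,uv in zip(cal,v) if uv]);print(k,p.round(4),[(proj(cal[n],p)[0]-uv).round(1).tolist() for n,uv in zip(cal,v) if uv])
# unit top corners from wrist (z=.1), axis direction
for uv in [(288,184),(452,180),(413,168)]: print(onz(cal["wrist"],uv,.1).round(3))
for uv in [(326,224),(404,217)]: print('side',onz(cal["side"],uv,.1).round(3))
for k,uv in [("pipe",(193,290)),("sh",(250,285))]: print(k,onz(cal["wrist"],uv,.075).round(4))
for k,uv in [("pipe",(251.5,294.2)),("sh",(298.3,286.5))]: print(k,onz(cal["side"],uv,.075).round(4))
E
```

```text
key [0.5302 0.1558 0.0626] [[-0.0, -0.3], [-0.6, 0.3], [1.6, -0.8]]
ring [0.5171 0.1279 0.0223] [[0.9, -0.4], [-0.4, 0.2], [2.3, 1.7]]
pipe [ 0.47   -0.1092  0.0755] [[-2.0, 0.8], [0.9, -1.6], [-5.0, -1.3]]
should [ 0.5415 -0.1021  0.0799] [[-0.9, 0.6], [-1.3, -1.3], [-0.1, 0.3]]
small [0.4561 0.2733 0.014 ] [[0.4, -0.4], [0.4, 0.5]]
beaker [0.3843 0.0507 0.0394] [[-0.3, -0.6], [0.1, 1.0], [-0.0, -2.6]]
[0.583 0.017 0.1  ]
[0.738 0.021 0.1  ]
[0.699 0.032 0.1  ]
side [0.598 0.004 0.1  ]
side [0.737 0.013 0.1  ]
pipe [ 0.4754 -0.1112  0.075 ]
sh [ 0.5411 -0.1045  0.075 ]
pipe [ 0.4686 -0.1117  0.075 ]
sh [ 0.5436 -0.1017  0.075 ]
```

Request:
send_rows(dr=[[0,0,-1.4],[0,0,-2.8],[0,0,-4.2],[0,0,-5.6],[0,0,-7],[0,0,-8.4],[0,0,-9.8],[0,0,-10.8]], xyz=[[2,-0.6,0],[4,-1.1,0],[6,-1.7,0],[8,-2.2,1],[10,-2.8,2],[12.5,-3.5,3],[14.5,-4.1,4],[15.6,-4.4,5]], jaw=[40,40,40,40,40,40,40,40])

```text
time_s: 1.15
eef_pos: [0.5304, 0.157, 0.1996]
eef_rot: [-0.0, 0.216, 0.976, -0.0]
wrist_force: [0.8, -0.2, 0.4]
opening: 0.395
grasp_force: 0.0
```

```bash
python3 - <<'E'
from h import *
o=ctrl.get_obs();print({k:np.round(v,3).tolist() for k,v in o.items()},ctrl.tip_extent)
c=K("wrist");np.savez("wrist1.npz",M=c[0],D=c[1],T=c[2]);save("wrist","pics/wrist1.png")
print(proj(c,[[.530,.156,.063]]),proj(c,[o["eef_pos"]]))
E
```

```text
{'time_s': 1.15, 'q': [0.073, 0.184, 1.711, 0.0, 1.248, -1.063], 'dq': [0.154, 0.09, 0.066, -0.004, -0.16, -0.66], 'joint_efforts': [-0.345, -43.531, -33.529, 0.077, 0.253, 0.785], 'eef_pos': [0.53, 0.157, 0.2], 'eef_rot': [-0.0, 0.216, 0.976, -0.0], 'wrist_force': [0.813, -0.23, 0.395], 'torque': [-0.004, -0.031, 0.009], 'grasp_force': 0.0, 'opening': 0.395} 0.019
[[277.18283365 205.71685218]] [[278.25918177 279.8585587 ]]
```

View pics/wrist1.png

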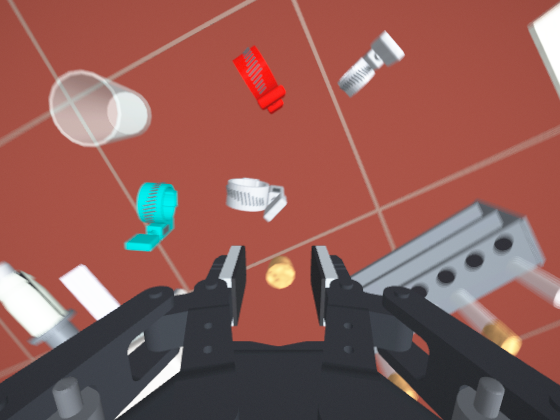

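The clamp's ring is at (248,193) and its key at (275,205). The key looks turned relative to the ring. I'll enlarge a fresh still picture.

```bash
python3 - <<'E'
from h import *
c=K("wrist");o=ctrl.get_obs();np.savez("wrist2.npz",M=c[0],D=c[1],T=c[2]);im=save("wrist","pics/wrist2.png")
print(o["eef_pos"],o["eef_rot"],c[2].round(3).tolist())
cv2.imwrite("pics/crop2.png",cv2.resize(im[165:240,210:310],(800,600),interpolation=cv2.INTER_CUBIC)[:,:,::-1])
E
```

```text
[0.52926504 0.15779754 0.19816157] [-1.61033906e-03  2.13816491e-01  9.76872516e-01 -5.37560017e-05] [[0.419, -0.876, -0.241, 0.467], [0.908, 0.403, 0.113, 0.187], [-0.002, -0.266, 0.964, 0.323], [0.0, 0.0, 0.0, 1.0]]
```

View pics/crop2.png

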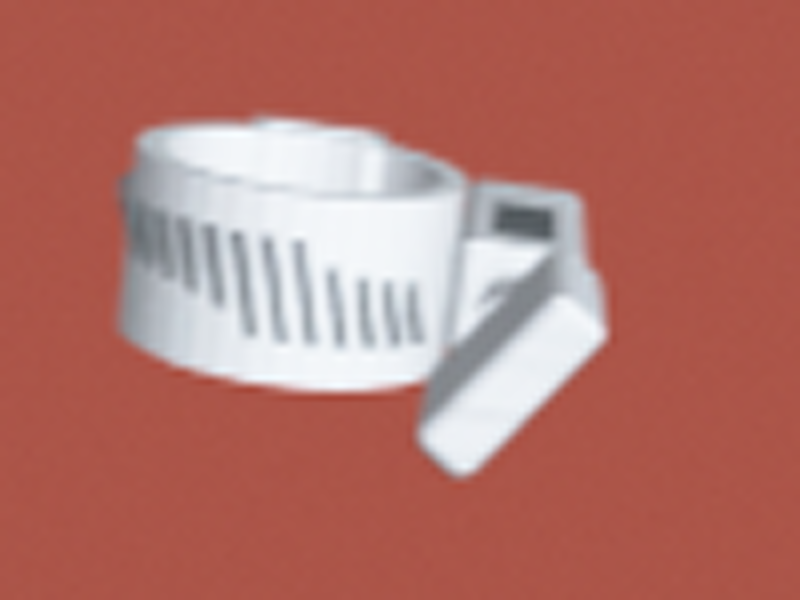

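```bash
python3 - <<'E'
from h import *
c=tuple(np.load("wrist2.npz")[k] for k in "MDT")
f=lambda p,z:onz(c,(p[0]/8+210-.44,p[1]/8+165-.44),z)
k=[f(p,.076) for p in [(562,293),(607,335),(416,437),(462,480)]]
ctr=np.mean(k,0);kx=(k[0]+k[1]-k[2]-k[3])/2;w=(k[1]+k[3]-k[0]-k[2])/2
print("key",ctr.round(4),"len",np.linalg.norm(kx),np.linalg.norm(w),"ang",np.degrees(np.arctan2(kx[1],kx[0])),np.degrees(np.arctan2(w[1],w[0])))
a,b=f((470,180),.04),f((585,195),.04);d=b-a;print("hous",np.degrees(np.arctan2(d[1],d[0])),np.linalg.norm(d),a,b)
a,b=f((130,150),.026),f((468,185),.026);d=b-a;print("ring",np.degrees(np.arctan2(d[1],d[0])),np.linalg.norm(d),((a+b)/2).round(4))
ux=np.array([-.42,.907]) 
o=ctrl.get_obs();from scipy.spatial.transform import Rotation as R
q=o["eef_rot"];M=R.from_quat([q[1],q[2],q[3],q[0]]).as_matrix();print(M.round(3),o["eef_pos"])
E
```

```text
key [0.5297 0.1528 0.076 ] len 0.022859538079358886 0.006900637450727867 ang 111.09716829929879 20.958482595271345
hous 57.714904062831415 0.014152749585175175 [0.51292996 0.15440392 0.04      ] [0.52048941 0.16636867 0.04      ]
ring 59.237421437117746 0.04336892306541853 [0.5046 0.1337 0.026 ]
[[-0.906  0.424 -0.003]
 [ 0.424  0.906  0.   ]
 [ 0.003 -0.001 -1.   ]] [0.52961316 0.15694825 0.19876546]
```

Request:
send_rows(dr=[[0,0,1.4],[0,0,2.8],[0,0,4.2],[0,0,5.6],[0,0,7.0],[0,0,7.3],[0,0,7.3],[0,0,7.3]], xyz=[[0,-0.1,1],[0,-0.2,3],[0,-0.3,5],[0,-0.35,7],[0,-0.35,9],[0,-0.35,11],[0,-0.35,12.5],[0,-0.35,13.3]], jaw=[40,40,40,40,40,40,40,40])

```text
time_s: 2.25
eef_pos: [0.5294, 0.1525, 0.0666]
eef_rot: [-0.0, 0.567, 0.824, -0.0]
wrist_force: [0.1, 0.6, 0.3]
opening: 0.397
grasp_force: 0.0
```

```bash
python3 - <<'E'
from h import *
c=K("wrist");o=ctrl.get_obs();np.savez("wrist3.npz",M=c[0],D=c[1],T=c[2]);im=save("wrist","pics/wrist3.png")
o=ctrl.get_obs();print({k:np.round(o[k],4).tolist() for k in("eef_pos","eef_rot","wrist_force","torque","q")},ctrl.tip_extent)
cv2.imwrite("pics/crop3.png",cv2.resize(im[200:350,180:380],(800,600),interpolation=cv2.INTER_CUBIC)[:,:,::-1])
E
```

```text
{'eef_pos': [0.529, 0.1525, 0.0659], 'eef_rot': [-0.0006, 0.5666, 0.824, -0.0005], 'wrist_force': [-0.638, 0.2326, -0.723], 'torque': [0.0288, 0.0364, 0.005], 'q': [0.0651, 0.3678, 1.7909, -0.0001, 0.9847, -0.3009]} 0.019
```

View pics/crop3.png

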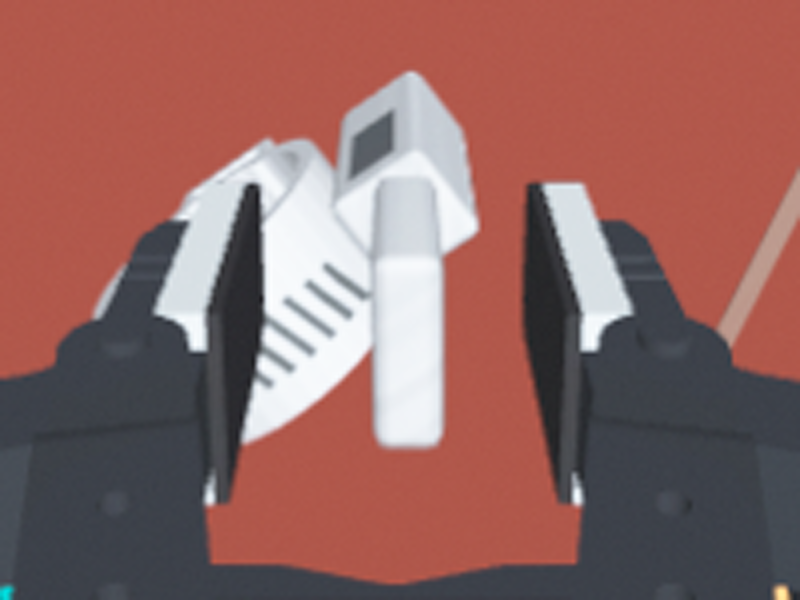

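The key is upright between the pads at crop (408,350), about 1.5 mm to the +y side of the pads' middle. I'll compute the remaining offset.

```bash
python3 - <<'E'
from h import *
from scipy.spatial.transform import Rotation as R
c=tuple(np.load("wrist3.npz")[k] for k in "MDT")
f=lambda p,z:onz(c,(p[0]/4+180-.4,p[1]/4+200-.4),z)
k=np.array([f(p,.076) for p in [(373,256),(443,256),(375,446),(442,446)]])
q=ctrl.get_obs()["eef_rot"];M=R.from_quat([q[1],q[2],q[3],q[0]]).as_matrix();e=np.array([.529,.1525,.066])
for p in [*k,k.mean(0)]: print(p.round(4),(M.T@(p-e)).round(4))
print((proj(c,e)[0]-[180,200])*4)
E
```

```text
[0.5221 0.1632 0.076 ] [ 0.0125 -0.0026 -0.01  ]
[0.5291 0.1659 0.076 ] [ 0.0125  0.0049 -0.01  ]
[0.5306 0.1413 0.076 ] [-0.011  -0.0025 -0.01  ]
[0.5376 0.144  0.076 ] [-0.011  0.005 -0.01 ]
[0.5299 0.1536 0.076 ] [ 0.0007  0.0012 -0.01  ]
[395.64825896 312.83200859]
```

Request:
send_rows(dr=[[0,0,0],[0,0,0],[0,0,0],[0,0,0],[0,0,0],[0,0,0],[0,0,0],[0,0,0]], xyz=[[0.03,0.06,0],[0.07,0.12,0],[0.07,0.12,0],[0.07,0.12,0],[0.07,0.12,0],[0.07,0.12,0],[0.07,0.12,0],[0.07,0.12,0]], jaw=[40,40,0,0,0,0,0,0])

```text
time_s: 3.3
eef_pos: [0.5308, 0.154, 0.0679]
eef_rot: [0.0, 0.566, 0.824, 0.0]
wrist_force: [-1.1, 0.6, 6.0]
opening: 0.079
grasp_force: 60.9
```

Request:
send_rows(dr=[[0,0,0],[0,0,0],[0,0,0],[0,0,0],[0,0,0],[0,0,0],[0,0,0],[0,0,0]], xyz=[[0,0,-1.5],[0,0,-4],[0,0,-7],[-1,-1,-9.5],[-3,-3,-10.4],[-5.5,-5,-10.4],[-8,-7.5,-10.4],[-10,-9.5,-10.4]], jaw=[0,0,0,0,0,0,0,0])

```text
time_s: 4.3
eef_pos: [0.4768, 0.0255, 0.1717]
eef_rot: [0.0, 0.566, 0.824, -0.0]
wrist_force: [-0.4, -0.8, -1.0]
opening: 0.08
grasp_force: 60.0
```

Request:
send_rows(dr=[[0,0,-1],[0,0,-2],[0,0,-3],[0,0,-4],[0,0,-5],[0,0,-6],[0,0,-6.4],[0,0,-6.4]], xyz=[[-1.5,-1.4,0],[-3.3,-3,0],[-5,-4.6,0],[-6.7,-6.1,0],[-8,-7.3,0],[-8.7,-7.8,0],[-8.93,-8.08,0],[-8.93,-8.08,0]], jaw=[0,0,0,0,0,0,0,0])

```text
time_s: 5.3
eef_pos: [0.4339, -0.086, 0.1716]
eef_rot: [0.0, 0.264, 0.964, -0.0]
wrist_force: [0.3, 0.1, -1.3]
opening: 0.083
grasp_force: 60.0
```

```bash
python3 - <<'E'
from h import *
o=ctrl.get_obs()
ims=[]
for n in("wrist","side","scene"):
    c=K(n);np.savez(f"{n}4.npz",M=c[0],D=c[1],T=c[2]);ims.append(save(n,f"pics/{n}4.png"))
print({k:np.round(o[k],4).tolist() for k in("eef_pos","eef_rot","wrist_force","torque","q","opening")})
f=lambda i,x,y,w,h,W,H:cv2.resize(i[y:y+h,x:x+w],(W,H),interpolation=cv2.INTER_CUBIC)
cv2.imwrite("pics/crop4.png",np.vstack([f(ims[0],80,60,400,150,800,300),np.hstack([f(ims[1],200,220,140,105,400,300),f(ims[2],190,130,100,75,400,300)])])[:,:,::-1])
E
```

```text
{'eef_pos': [0.4339, -0.086, 0.1716], 'eef_rot': [0.0001, 0.2644, 0.9644, -0.0], 'wrist_force': [0.2649, 0.138, -1.2539], 'torque': [-0.0231, 0.0188, 0.0041], 'q': [-0.4651, -0.0315, 2.004, -0.0, 1.169, -1.5008], 'opening': 0.083}
```

View pics/crop4.png

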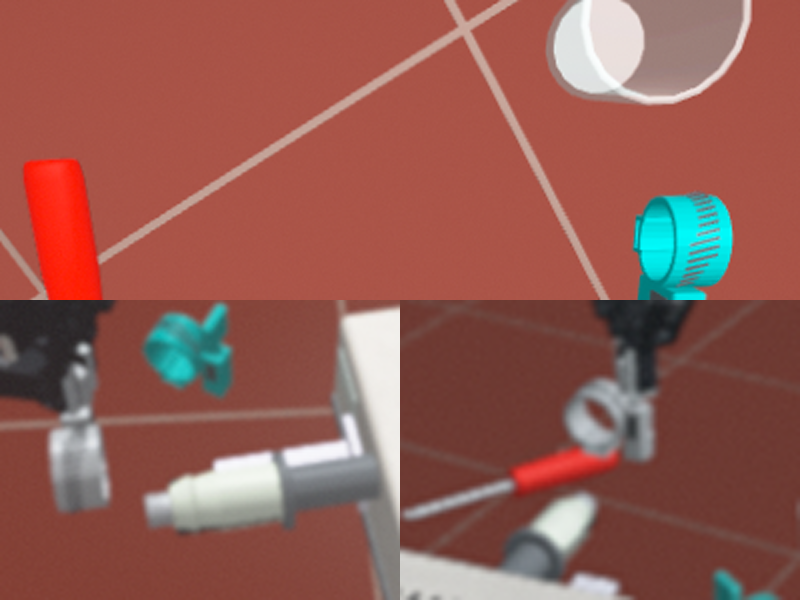

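Side view: the clamp hangs straight, band at about (228,285), and the stub sleeve is at (285,285). I'll measure the axis offsets of both in the side camera from the silhouette edges.

```bash
cat > m.py <<'E'
from h import *
from scipy.optimize import least_squares
def edges(im,cols,r0,r1,th=0.5):
    # lowest grey->red transition (subpixel) per column; chroma = r-b
    out=[]
    for c in cols:
        s=(im[r0:r1,c,0].astype(float)-im[r0:r1,c,2])
        bg=np.median(s[-6:]); fg=np.median(np.sort(s)[:5]); t=(bg+fg)/2
        k=np.where(s<t)[0].max()
        if k+1<len(s): out.append((c,r0+k+(t-s[k])/(s[k+1]-s[k])))
    return np.array(out)
def axis_fit(cal,pts,r,z,yaw=None,x0=.5,y0=-.11):
    rays=[ray(cal,p) for p in pts]
    def res(v):
        th=v[1] if yaw is None else yaw
        u=np.array([np.cos(th),np.sin(th),0]);a=np.array([x0,v[0],z]);e=[]
        for o,d in rays:
            n=np.cross(u,d);e.append((abs((a-o)@n)/np.linalg.norm(n)-r)*1e3)
        return e
    s=least_squares(res,[y0,.1] if yaw is None else [y0],loss="soft_l1");return s.x,np.abs(s.fun).mean()
E
python3 - <<'E'
from m import *
im=cv2.imread("pics/side4.png")[:,:,::-1];cal=tuple(np.load("side4.npz")[k] for k in "MDT")
e=edges(im,range(274,295),280,315);print(e.round(1).tolist())
for z in(.075,): print("stub",axis_fit(cal,e,.0165,z,y0=-.09-.04))
b=edges(im,range(214,242),270,315);print(b.round(1).tolist())
w=cv2.imread("pics/wrist0.png")[:,:,::-1];cw=tuple(np.load("wrist0.npz")[k] for k in "MDT")
e2=edges(w,range(215,248),280,320);print(e2.round(1).tolist());print("wrist low",axis_fit(cw,e2,.0165,.075,y0=-.08))
print(w[255:310,235].tolist())
E
```

```text
[[274.0, 300.1], [275.0, 300.2], [276.0, 300.2], [277.0, 300.3], [278.0, 300.2], [279.0, 300.1], [280.0, 299.9], [281.0, 299.7], [282.0, 299.5], [283.0, 299.4], [284.0, 299.3], [285.0, 299.2], [286.0, 299.1], [287.0, 298.8], [288.0, 298.6], [289.0, 298.4], [290.0, 298.3], [291.0, 298.2], [292.0, 298.0], [293.0, 297.8], [294.0, 297.6]]
stub (array([-0.14408855,  0.10690191]), np.float64(0.20002779508770774))
[[214.0, 287.0], [215.0, 284.2], [216.0, 277.0], [217.0, 281.5], [218.0, 285.2], [219.0, 290.1], [220.0, 292.8], [221.0, 293.5], [222.0, 293.6], [223.0, 293.7], [224.0, 293.9], [225.0, 293.9], [226.0, 293.6], [227.0, 293.3], [228.0, 293.1], [229.0, 292.9], [230.0, 292.8], [231.0, 292.6], [232.0, 292.5], [233.0, 292.3], [234.0, 292.2], [235.0, 292.2], [236.0, 292.0], [237.0, 291.9], [238.0, 291.7], [239.0, 291.4], [240.0, 302.2], [241.0, 306.2]]
[[215.0, 302.0], [216.0, 302.2], [217.0, 302.3], [218.0, 302.3], [219.0, 302.3], [220.0, 302.3], [221.0, 302.3], [222.0, 302.2], [223.0, 302.0], [224.0, 301.9], [225.0, 301.7], [226.0, 301.7], [227.0, 301.6], [228.0, 301.5], [229.0, 301.4],
[... 569 characters left out ...]
, 65, 55], [137, 66, 56], [137, 67, 58], [142, 92, 84], [152, 143, 136], [119, 124, 121], [186, 196, 188], [226, 234, 227], [232, 239, 233], [237, 243, 238], [240, 245, 241], [242, 247, 243], [244, 248, 244], [246, 249, 246], [247, 251, 248], [248, 251, 249], [249, 252, 250], [250, 253, 251], [251, 253, 251], [251, 253, 251], [250, 252, 250], [248, 251, 248], [246, 250, 247], [245, 249, 245], [242, 247, 243], [240, 246, 241], [237, 244, 239], [234, 241, 235], [230, 237, 231], [225, 232, 226], [218, 225, 219], [204, 215, 205], [189, 198, 189], [161, 160, 151], [135, 92, 82], [136, 66, 56], [135, 65, 54], [136, 65, 55], [135, 66, 55], [135, 65, 55], [135, 64, 55], [136, 65, 56], [136, 65, 55]]
```

```bash
python3 - <<'E'
from m import *
im=cv2.imread("pics/side4.png")[:,:,::-1];cal=tuple(np.load("side4.npz")[k] for k in "MDT")
e=edges(im,range(280,294),280,315)
print("stub side",axis_fit(cal,e,.0165,.075,y0=-.10),axis_fit(cal,e,.0165,.075,yaw=.112,y0=-.10))
b=edges(im,range(227,239),270,315)
for z in(.1306,):print("band side",axis_fit(cal,b,.021,z,x0=.438,y0=-.10),axis_fit(cal,b,.021,z,yaw=.112,x0=.438,y0=-.10))
w=cv2.imread("pics/wrist0.png")[:,:,::-1];cw=tuple(np.load("wrist0.npz")[k] for k in "MDT")
e2=edges(w,range(223,247),280,320)
f=edges(w[::-1],range(223,247),420-290,420-265);f[:,1]=419-f[:,1]
print("wrist low",axis_fit(cw,e2,.0165,.075,y0=-.08));print("up",axis_fit(cw,f,.0165,.075,y0=-.12),f[::6].round(1).tolist())
# shoulder face: grey mask transition along axis in side & wrist
for n,i,c,x0,y0 in(("side",im,cal,.5,-.106),("wrist",w,cw,.5,-.107)):
    u=np.array([np.cos(.112),np.sin(.112),0]);
    for s in np.arange(.025,.06,.002):
        p=np.array([x0,y0,.075])+u*s+[0,0,.0165]; q=proj(c,p)[0]; print(n,p[0].round(4),i[int(round(q[1])),int(round(q[0]))].tolist())
E
```

```text
stub side (array([-0.10692494,  0.12617976]), np.float64(0.08215501223900612)) (array([-0.1066081]), np.float64(0.10696348304759755))
band side (array([-0.11507816,  0.10467046]), np.float64(0.06368376079479536)) (array([-0.11511296]), np.float64(0.08038325395655643))
wrist low (array([-0.10833239,  0.12672405]), np.float64(0.04850847500901916))
up (array([-0.07078888,  0.12588755]), np.float64(0.06106262557082926)) [[223.0, 271.8], [229.0, 271.1], [235.0, 270.4], [241.0, 269.8]]
side 0.5248 [240, 244, 237]
side 0.5268 [243, 246, 240]
side 0.5288 [243, 246, 240]
side 0.5308 [242, 246, 239]
side 0.5328 [241, 245, 238]
side 0.5348 [241, 245, 238]
side 0.5368 [243, 246, 240]
side 0.5388 [241, 245, 238]
side 0.5407 [194, 201, 194]
side 0.5427 [153, 158, 158]
side 0.5447 [139, 143, 148]
side 0.5467 [139, 144, 149]
side 0.5487 [146, 151, 157]
side 0.5507 [149, 153, 159]
side 0.5527 [148, 154, 159]
side 0.5547 [151, 154, 160]
side 0.5566 [150, 155, 161]
side 0.5586 [149, 155, 160]
wrist 0.5248 [238, 244, 239]
wrist 0.5268 [240, 246, 241]
wrist 0.5288 [239, 245, 240]
wrist 0.5308 [240, 245, 240]
wrist 0.5328 [239, 245, 240]
wrist 0.5348 [238, 244, 239]
wrist 0.5368 [238, 244, 239]
wrist 0.5388 [225, 231, 227]
wrist 0.5407 [137, 147, 155]
wrist 0.5427 [141, 149, 159]
wrist 0.5447 [114, 122, 130]
wrist 0.5467 [109, 115, 124]
wrist 0.5487 [125, 133, 143]
wrist 0.5507 [125, 133, 142]
wrist 0.5527 [124, 132, 141]
wrist 0.5547 [121, 129, 137]
wrist 0.5566 [121, 128, 137]
wrist 0.5586 [120, 127, 136]
```

Request:
send_rows(dr=[[0,0,0],[0,0,0],[0,0,0],[0,0,0],[0,0,0],[0,0,0],[0,0,0],[0,0,0]], xyz=[[0,0,1.2],[0,0,2.8],[0,0,4.4],[0,0,5.3],[0,0,5.55],[-0.6,0.5,5.55],[-1.2,1.0,5.55],[-1.55,1.26,5.55]], jaw=[0,0,0,0,0,0,0,0])

```text
time_s: 6.45
eef_pos: [0.455, -0.0829, 0.1163]
eef_rot: [0.001, 0.264, 0.965, -0.0]
wrist_force: [-0.3, -0.4, -1.7]
opening: 0.082
grasp_force: 60.0
```

```bash
python3 - <<'E'
from m import *
im=save("side","pics/side5.png");cal=K("side");o=ctrl.get_obs()
print({k:np.round(o[k],4).tolist() for k in("eef_pos","eef_rot","wrist_force","torque")})
sc=save("scene","pics/scene5.png")
x=o["eef_pos"][0]+.0036;c=proj(cal,[x,-.1126,.0745])[0];print(c)
b=edges(im,range(int(c[0])-6,int(c[0])+7),280,325);print(b.round(1).tolist())
for z in(.0745,):
  print("band",x,axis_fit(cal,b,.021,z,x0=x,y0=-.10),axis_fit(cal,b,.021,z,yaw=.126,x0=x,y0=-.10),"axis",-.1068+(x-.5)*.1267)
f=lambda i,x,y,w,h,W,H:cv2.resize(i[y:y+h,x:x+w],(W,H),interpolation=cv2.INTER_CUBIC)
cv2.imwrite("pics/crop5.png",np.hstack([f(im,210,225,105,120,525,600),f(sc,205,145,55,120,275,600)])[:,:,::-1])
E
```

```text
{'eef_pos': [0.4551, -0.0829, 0.1163], 'eef_rot': [0.0007, 0.2637, 0.9646, -0.0001], 'wrist_force': [-0.8811, -0.0332, -0.504], 'torque': [-0.0108, -0.0016, 0.0403]}
[245.31069962 295.14865932]
[[239.0, 308.6], [240.0, 308.9], [241.0, 308.9], [242.0, 308.9], [243.0, 309.0], [244.0, 308.9], [245.0, 308.5], [246.0, 308.3], [247.0, 308.1], [248.0, 307.9], [249.0, 307.8], [250.0, 307.7], [251.0, 307.6]]
band 0.4587227973190701 (array([-0.11181604,  0.08548731]), np.float64(0.24465401471121903)) (array([-0.11172647]), np.float64(0.2765541658022308)) axis -0.11202982157967382
```

View pics/crop5.png

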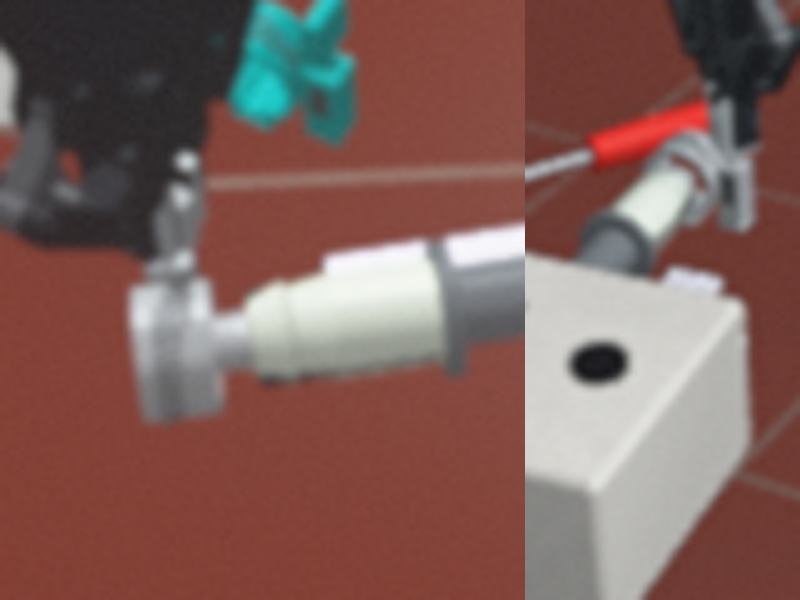

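The side view shows the band at crop (178,350) in line with the stub, with the pipe end entering the bore. I'm sliding on now.

Request:
send_rows(dr=[[0,0,0],[0,0,0],[0,0,0],[0,0,0],[0,0,0],[0,0,0],[0,0,0],[0,0,0]], xyz=[[-0.2,0.15,0],[-0.4,0.31,0],[-0.6,0.47,0],[-0.8,0.62,0],[-1.0,0.78,0],[-1.2,0.93,0],[-1.4,1.09,0],[-1.58,1.23,0]], jaw=[0,0,0,0,0,0,0,0])

```text
time_s: 7.55
eef_pos: [0.4739, -0.0803, 0.1158]
eef_rot: [0.0, 0.264, 0.965, -0.0]
wrist_force: [0.2, -0.4, -1.0]
opening: 0.084
grasp_force: 60.0
```

Request:
send_rows(dr=[[0,0,0],[0,0,0],[0,0,0],[0,0,0],[0,0,0],[0,0,0],[0,0,0],[0,0,0]], xyz=[[-0.08,0.06,0],[-0.16,0.12,0],[-0.24,0.18,0],[-0.32,0.25,0],[-0.4,0.31,0],[-0.48,0.37,0],[-0.56,0.43,0],[-0.63,0.49,0]], jaw=[0,0,0,0,0,0,0,0])

```text
time_s: 8.55
eef_pos: [0.4817, -0.0793, 0.1158]
eef_rot: [-0.0, 0.264, 0.965, -0.0]
wrist_force: [0.3, 0.2, -1.5]
opening: 0.081
grasp_force: 60.0
```

Request:
send_rows(dr=[[0,0,0],[0,0,0],[0,0,0],[0,0,0],[0,0,0],[0,0,0],[0,0,0],[0,0,0]], xyz=[[-0.1,0.08,0],[-0.2,0.15,0],[-0.3,0.23,0],[-0.4,0.31,0],[-0.5,0.39,0],[-0.6,0.46,0],[-0.7,0.54,0],[-0.79,0.61,0]], jaw=[0,0,0,0,0,0,0,0])

```text
time_s: 9.55
eef_pos: [0.4916, -0.078, 0.1158]
eef_rot: [-0.0, 0.264, 0.965, -0.0]
wrist_force: [-0.2, 0.7, -0.9]
opening: 0.081
grasp_force: 60.0
```

Request:
send_rows(dr=[[0,0,0],[0,0,0],[0,0,0],[0,0,0],[0,0,0],[0,0,0],[0,0,0],[0,0,0]], xyz=[[-0.1,0.08,0],[-0.2,0.15,0],[-0.3,0.23,0],[-0.4,0.31,0],[-0.5,0.39,0],[-0.6,0.46,0],[-0.7,0.54,0],[-0.79,0.61,0]], jaw=[0,0,0,0,0,0,0,0])

```text
time_s: 10.55
eef_pos: [0.5016, -0.0768, 0.1158]
eef_rot: [0.0, 0.264, 0.965, -0.0]
wrist_force: [-0.6, 0.7, -1.5]
opening: 0.082
grasp_force: 60.0
```

```bash
python3 - <<'E'
from m import *
im=save("side","pics/side6.png");cal=K("side");o=ctrl.get_obs()
print({k:np.round(o[k],4).tolist() for k in("eef_pos","wrist_force","torque")})
x=o["eef_pos"][0]+.0036;a=-.1068+(x-.5)*.1267;c=proj(cal,[x,a,.0745])[0]
b=edges(im,range(int(c[0])-5,int(c[0])+7),280,325)
print("band",x,axis_fit(cal,b,.021,.0745,x0=x,y0=-.10),"axis",a)
# x extents along the band: colors along line on top of ring
u=np.array([1,.1267,0])
p=proj(cal,[[xx,-.1068+(xx-.5)*.1267-.012,.0745+.0165] for xx in np.arange(.485,.548,.002)])
for xx,q in zip(np.arange(.485,.548,.002),p): print(xx.round(3),im[int(round(q[1])),int(round(q[0]))].tolist(),end=" ")
E
```

```text
{'eef_pos': [0.5017, -0.0768, 0.1158], 'wrist_force': [0.2407, 0.6787, -0.9433], 'torque': [0.0227, 0.0446, -0.0178]}
band 0.5052576213386498 (array([-0.10595583,  0.09196514]), np.float64(0.2602481811285164)) axis -0.10613385937639308
0.485 [168, 173, 164] 0.487 [171, 177, 166] 0.489 [185, 191, 180] 0.491 [184, 190, 179] 0.493 [183, 188, 178] 0.495 [166, 167, 167] 0.497 [160, 160, 162] 0.499 [157, 159, 161] 0.501 [135, 136, 138] 0.503 [132, 134, 136] 0.505 [134, 135, 137] 0.507 [136, 137, 140] 0.509 [163, 164, 166] 0.511 [164, 167, 168] 0.513 [166, 167, 170] 0.515 [165, 167, 169] 0.517 [169, 172, 170] 0.519 [184, 190, 182] 0.521 [189, 196, 184] 0.523 [188, 193, 183] 0.525 [187, 194, 182] 0.527 [197, 204, 192] 0.529 [195, 200, 189] 0.531 [195, 202, 189] 0.533 [191, 196, 185] 0.535 [191, 198, 186] 0.537 [199, 206, 194] 0.539 [198, 204, 192] 0.541 [187, 193, 182] 0.543 [158, 164, 155] 0.545 [108, 111, 114] 0.547 [112, 114, 118]
```

Request:
send_rows(dr=[[0,0,0],[0,0,0],[0,0,0],[0,0,0],[0,0,0],[0,0,0],[0,0,0],[0,0,0]], xyz=[[-0.2,0.15,0],[-0.4,0.31,0],[-0.6,0.46,0],[-0.8,0.62,0],[-1.0,0.77,0],[-1.2,0.93,0],[-1.35,1.05,0],[-1.42,1.1,0]], jaw=[0,0,0,0,0,0,0,0])

```text
time_s: 11.6
eef_pos: [0.5194, -0.0746, 0.1158]
eef_rot: [0.0, 0.264, 0.965, -0.0]
wrist_force: [-1.2, -0.5, -0.4]
opening: 0.083
grasp_force: 60.1
```

Request:
send_rows(dr=[[0,0,0],[0,0,0],[0,0,0],[0,0,0],[0,0,0],[0,0,0],[0,0,0],[0,0,0]], xyz=[[-0.04,0.03,0],[-0.08,0.06,0],[-0.12,0.09,0],[-0.16,0.12,0],[-0.2,0.15,0],[-0.24,0.18,0],[-0.28,0.21,0],[-0.32,0.24,0]], jaw=[0,0,0,0,0,0,0,0])

```text
time_s: 12.6
eef_pos: [0.5233, -0.0741, 0.1158]
eef_rot: [-0.0, 0.264, 0.965, 0.0]
wrist_force: [-0.4, 0.2, -1.2]
opening: 0.083
grasp_force: 60.1
```

Request:
send_rows(dr=[[0,0,0],[0,0,0],[0,0,0],[0,0,0],[0,0,0],[0,0,0],[0,0,0],[0,0,0]], xyz=[[-0.02,0.015,0],[-0.04,0.03,0],[-0.06,0.046,0],[-0.08,0.06,0],[-0.1,0.077,0],[-0.12,0.09,0],[-0.14,0.107,0],[-0.16,0.123,0]], jaw=[0,0,0,0,0,0,0,0])

```text
time_s: 13.6
eef_pos: [0.5251, -0.0739, 0.1157]
eef_rot: [-0.0, 0.264, 0.965, -0.0]
wrist_force: [-2.4, -0.9, -0.1]
opening: 0.086
grasp_force: 60.2
```

Request:
send_rows(dr=[[0,0,0],[0,0,0],[0,0,0],[0,0,0],[0,0,0],[0,0,0],[0,0,0],[0,0,0]], xyz=[[-0.01,0.008,0],[-0.02,0.016,0],[-0.03,0.024,0],[-0.04,0.032,0],[-0.05,0.039,0],[-0.06,0.047,0],[-0.07,0.054,0],[-0.08,0.062,0]], jaw=[0,0,0,0,0,0,0,0])

```text
time_s: 14.6
eef_pos: [0.5255, -0.0738, 0.1157]
eef_rot: [-0.001, 0.264, 0.965, -0.0]
wrist_force: [-5.3, -2.3, 2.3]
opening: 0.085
grasp_force: 60.5
```

Request:
send_rows(dr=[[0,0,0.7],[0,0,1.4],[0,0,2.1],[0,0,2.8],[0,0,3.5],[0,0,4.2],[0,0,4.9],[0,0,5.6]], xyz=[[0.03,-0.025,0],[0.03,-0.025,0],[0.03,-0.025,0],[0.03,-0.025,0],[0.03,-0.025,0],[0.03,-0.025,0],[0.03,-0.025,0],[0.03,-0.025,0]], jaw=[0,0,0,0,0,0,0,0])

```text
time_s: 15.6
eef_pos: [0.5267, -0.0739, 0.116]
eef_rot: [0.001, 0.532, 0.847, 0.0]
wrist_force: [0.5, -0.9, -1.7]
opening: 0.081
grasp_force: 60.2
```

```bash
cat > t.py <<'E'
from h import *
from scipy.spatial.transform import Rotation as R
T=[];F=[]
for i in range(3):
    o=ctrl.get_obs();T.append(o["torque"]);F.append(o["wrist_force"]);ctrl.camera("side")
q=o["eef_rot"];M=R.from_quat([q[1],q[2],q[3],q[0]]).as_matrix()
print("t",o["time_s"],"pos",np.round(o["eef_pos"],4),"yaw",np.arctan2(M[1,0],M[0,0]).round(3),"T",np.round(T,3).tolist(),"F",np.mean(F,0).round(1),"q6",o["q"][5].round(3),"gf",o["grasp_force"],"je6",o["joint_efforts"][5])
E
python3 t.py
```

```text
t 15.7 pos [ 0.5266 -0.0739  0.116 ] yaw 2.021 T [[-0.182, 0.144, 0.378], [-0.155, 0.071, 0.321], [-0.242, -0.03, 0.316]] F [ 0.1 -0.7 -0.8] q6 -0.813 gf 60.182994827628136 je6 0.8951501548290253
```

```bash
sed -i 's/range(3)/range(5)/; s/np.round(T,3).tolist()/np.mean(T,0).round(3),np.round(T,3)[:,2].tolist()/' t.py
```

Request:
send_rows(dr=[[0,0,0.6],[0,0,1.2],[0,0,1.8],[0,0,2.4],[0,0,2.8],[0,0,2.8],[0,0,2.8],[0,0,2.8]], xyz=[[0,0,0],[0,0,0],[0,0,0],[0,0,0],[0,0,0],[0,0,0],[0,0,0],[0,0,0]], jaw=[0,0,0,0,0,0,0,0])

```text
time_s: 16.75
eef_pos: [0.5267, -0.074, 0.1162]
eef_rot: [0.001, 0.649, 0.761, 0.0]
wrist_force: [4.3, -1.0, -0.5]
opening: 0.077
grasp_force: 60.2
```

```bash
python3 t.py
```

```text
t 16.95 pos [ 0.5266 -0.074   0.1162] yaw 1.728 T [-0.112 -0.807  0.285] [0.272, 0.318, 0.263, 0.321, 0.253] F [ 4.4 -0.6 -0.2] q6 -0.521 gf 60.302557088434696 je6 0.2926323842257261
```

Request:
send_rows(dr=[[0,0,0.6],[0,0,1.2],[0,0,1.8],[0,0,2.4],[0,0,3],[0,0,3],[0,0,3],[0,0,3]], xyz=[[0,0,0],[0,0,0],[0,0,0],[0,0,0],[0,0,0],[0,0,0],[0,0,0],[0,0,0]], jaw=[0,0,0,0,0,0,0,0])

```text
time_s: 18.0
eef_pos: [0.5267, -0.0741, 0.1163]
eef_rot: [0.001, 0.76, 0.649, 0.001]
wrist_force: [6.0, -0.2, -0.3]
opening: 0.083
grasp_force: 60.3
```

```bash
python3 t.py
```

```text
t 18.2 pos [ 0.5267 -0.0741  0.1163] yaw 1.414 T [-0.111 -1.046  0.305] [0.323, 0.264, 0.312, 0.317, 0.312] F [ 5.8 -0.5  0.4] q6 -0.206 gf 60.25870978832245 je6 0.29509518295526505
```

Request:
send_rows(dr=[[0,0,0.6],[0,0,1.2],[0,0,1.8],[0,0,2.4],[0,0,3],[0,0,3],[0,0,3],[0,0,3]], xyz=[[0,0,0],[0,0,0],[0,0,0],[0,0,0],[0,0,0],[0,0,0],[0,0,0],[0,0,0]], jaw=[0,0,0,0,0,0,0,0])

```text
time_s: 19.25
eef_pos: [0.5269, -0.0742, 0.1163]
eef_rot: [0.001, 0.853, 0.523, 0.001]
wrist_force: [6.7, -0.5, -1.0]
opening: 0.08
grasp_force: 60.2
```

```bash
python3 t.py
```

```text
t 19.45 pos [ 0.5269 -0.0742  0.1163] yaw 1.1 T [-0.196 -1.193  0.321] [0.376, 0.323, 0.282, 0.314, 0.312] F [ 6.3 -0.6 -1.3] q6 0.108 gf 60.15259210020304 je6 0.31312571838498116
```

Request:
send_rows(dr=[[0,0,0.6],[0,0,1.2],[0,0,1.8],[0,0,2.4],[0,0,3],[0,0,3],[0,0,3],[0,0,3]], xyz=[[0,0,0],[0,0,0],[0,0,0],[0,0,0],[0,0,0],[0,0,0],[0,0,0],[0,0,0]], jaw=[0,0,0,0,0,0,0,0])

```text
time_s: 20.5
eef_pos: [0.527, -0.0744, 0.1161]
eef_rot: [0.001, 0.924, 0.383, 0.001]
wrist_force: [8.8, -2.8, -3.7]
opening: 0.081
grasp_force: 59.8
```

```bash
python3 t.py
```

```text
t 20.7 pos [ 0.5271 -0.0744  0.1161] yaw 0.785 T [-0.353 -1.444  0.352] [0.383, 0.326, 0.333, 0.359, 0.357] F [ 8.3 -2.5 -3.6] q6 0.422 gf 59.76196378469467 je6 0.3590294625610113
```

Request:
send_rows(dr=[[0,0,0.6],[0,0,1.2],[0,0,1.8],[0,0,2.4],[0,0,3],[0,0,3],[0,0,3],[0,0,3]], xyz=[[0,0,0],[0,0,0],[0,0,0],[0,0,0],[0,0,0],[0,0,0],[0,0,0],[0,0,0]], jaw=[0,0,0,0,0,0,0,0])

```text
time_s: 21.75
eef_pos: [0.5272, -0.0747, 0.1158]
eef_rot: [0.001, 0.972, 0.233, 0.001]
wrist_force: [10.1, -3.5, -5.9]
opening: 0.081
grasp_force: 59.5
```

```bash
python3 t.py
```

```text
t 21.95 pos [ 0.5272 -0.0747  0.1158] yaw 0.471 T [-0.607 -1.69   0.397] [0.398, 0.39, 0.4, 0.382, 0.417] F [ 9.5 -3.3 -6.2] q6 0.736 gf 59.451185055077076 je6 0.4093160480260849
```

Request:
send_rows(dr=[[0,0,0.6],[0,0,1.2],[0,0,1.8],[0,0,2.4],[0,0,3],[0,0,3.5],[0,0,3.5],[0,0,3.5]], xyz=[[0,0,0],[0,0,0],[0,0,0],[0,0,0],[0,0,0],[0,0,0],[0,0,0],[0,0,0]], jaw=[0,0,0,0,0,0,0,0])

```text
time_s: 23.0
eef_pos: [0.5273, -0.0751, 0.1156]
eef_rot: [0.001, 0.999, 0.052, 0.002]
wrist_force: [10.6, -4.8, -8.5]
opening: 0.08
grasp_force: 59.2
```

```bash
sed -i 's/range(5)/range(10)/' t.py; python3 t.py
```

```text
t 23.45 pos [ 0.5272 -0.0751  0.1156] yaw 0.105 T [-0.907 -1.861  0.487] [0.485, 0.497, 0.499, 0.523, 0.46, 0.466, 0.467, 0.475, 0.476, 0.524] F [10.4 -5.3 -8.9] q6 1.102 gf 59.20595660805702 je6 0.472259558737278
```

Request:
send_rows(dr=[[0,0,0],[0,0,0],[0,0,0],[0,0,0],[0,0,0],[0,0,0],[0,0,0],[0,0,0]], xyz=[[0,0,0],[0,0,0],[0,0,0],[0,0,0],[0,0,0],[0,0,0],[0,0,0],[0,0,0]], jaw=[12,16,20,20,20,20,20,20])

```text
time_s: 24.5
eef_pos: [0.5259, -0.0738, 0.1158]
eef_rot: [-0.0, 0.999, 0.052, -0.0]
wrist_force: [0.6, -0.1, -0.8]
opening: 0.201
grasp_force: 0.0
```

```bash
sed -i 's/range(10)/range(2)/' t.py; python3 t.py
```

```text
t 24.55 pos [ 0.5259 -0.0738  0.1158] yaw 0.105 T [ 0.007  0.002 -0.009] [-0.007, -0.01] F [ 0.5 -0.4 -0.4] q6 1.103 gf 0.0 je6 0.00011213999414394493
```

Free of contact. I'm lifting straight up, then checking.

Request:
send_rows(dr=[[0,0,0],[0,0,0],[0,0,0],[0,0,0],[0,0,0],[0,0,0],[0,0,0],[0,0,0]], xyz=[[0,0,-0.5],[0,0,-1.5],[0,0,-3],[0,0,-5],[0,0,-8],[0,0,-11],[0,0,-13],[0,0,-14]], jaw=[20,20,20,20,20,20,20,20])

```text
time_s: 25.6
eef_pos: [0.5265, -0.0741, 0.2582]
eef_rot: [0.001, 0.999, 0.052, 0.002]
wrist_force: [-0.1, -0.3, 0.2]
opening: 0.198
grasp_force: 0.0
```

```bash
python3 - <<'E'
from m import *
im=save("side","pics/side9.png");sc=save("scene","pics/scene9.png");cal=K("side");print(ctrl.get_obs()["eef_pos"])
x=.5285;a=-.1032;c=proj(cal,[x,a,.0735])[0]
b=edges(im,range(int(c[0])-5,int(c[0])+7),280,325);print("band",axis_fit(cal,b,.021,.0735,x0=x,y0=-.10),"axis",a)
f=lambda i,x,y,w,h,W,H:cv2.resize(i[y:y+h,x:x+w],(W,H),interpolation=cv2.INTER_CUBIC)
cv2.imwrite("pics/crop9.png",np.hstack([f(im,230,230,105,120,525,600),f(sc,205,155,46,100,275,600)])[:,:,::-1])
E
```

```text
[ 0.52649646 -0.07404568  0.25745344]
band (array([-0.10356727,  0.07809146]), np.float64(0.16213650914206873)) axis -0.1032
```

View pics/crop9.png

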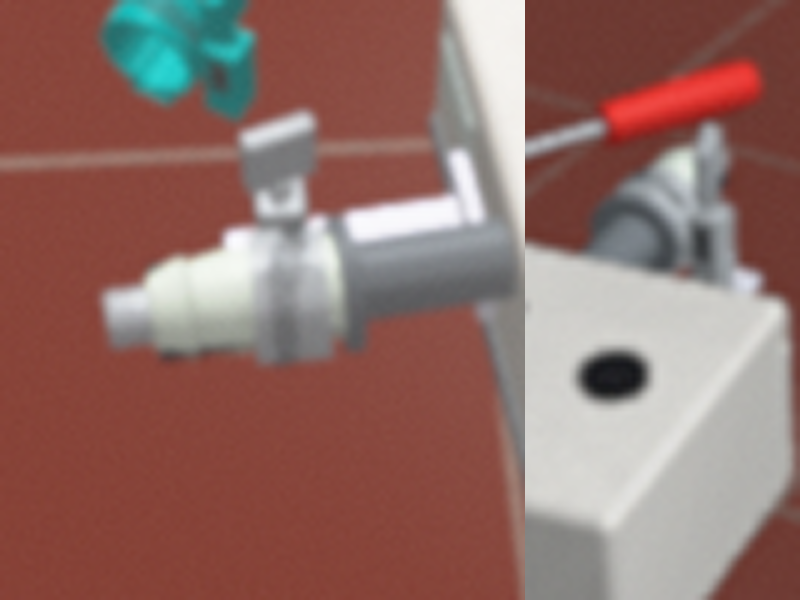

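The clamp sits upright on the stub at crop (295,300), with a narrow cream gap before the shoulder at (345,300). I'll measure that gap before handing in.

```bash
python3 - <<'E'
from m import *
im=cv2.imread("pics/side9.png")[:,:,::-1].astype(float);cal=K("side")
g=cv2.GaussianBlur(im.astype(np.float32),(0,0),.5)
for ang in(20,45,70):   # ring point angle from top toward -y
    out=[]
    a=np.radians(ang);xs=np.arange(.505,.55,.001)
    def prof(r,z0): 
        P=np.array([[x+.126*r*np.sin(a),-.1068+(x-.5)*.1267-r*np.sin(a),z0+r*np.cos(a)] for x in xs]);q=proj(cal,P).astype(np.float32)
        v=cv2.remap(g,q[:,0].reshape(1,-1),q[:,1].reshape(1,-1),cv2.INTER_LINEAR)[0];return v
    for n,r,z0 in(("band",.021,.0735),("shoulder/sleeve",.0165,.075)):
        v=prof(r,z0);print(ang,n,[(round(x*1000),int(s[1]),int(s[1]-s[2])) for x,s in zip(xs,v)][::2])
E
```

```text
20 band [(505, 225, 9), (507, 225, 9), (509, 224, 9), (511, 221, 9), (513, 208, 6), (515, 189, 0), (517, 176, -2), (519, 161, -2), (521, 150, -2), (523, 146, -3), (525, 148, -3), (527, 158, -2), (529, 172, -3), (531, 182, -2), (533, 185, -2), (535, 191, 0), (537, 208, 4), (539, 210, 9), (541, 177, 5), (543, 139, -1), (545, 127, -4), (547, 126, -4), (549, 129, -4)]
20 shoulder/sleeve [(505, 225, 9), (507, 225, 9), (509, 224, 9), (511, 221, 9), (513, 209, 6), (515, 190, 0), (517, 177, -2), (519, 162, -2), (521, 151, -2), (523, 146, -3), (525, 147, -3), (527, 156, -2), (529, 171, -2), (531, 182, -2), (533, 185, -2), (535, 190, -1), (537, 205, 3), (539, 213, 9), (541, 185, 7), (543, 144, 0), (545, 127, -4), (547, 126, -4), (549, 128, -4)]
45 band [(505, 167, 9), (507, 165, 10), (509, 164, 10), (511, 160, 8), (513, 152, 3), (515, 144, 0), (517, 136, -2), (519, 125, -2), (521, 119, -2), (523, 120, -1), (525, 129, -2), (527, 141, -2), (529, 148, -2), (531, 150, -2), (533, 152, -1), (535, 157, 0), (537, 163, 5), (539, 159, 7), (541, 133, 3), (543, 109, -1), (545, 102, -3), (547, 99, -2), (54
[... 424 characters left out ...]
2, 7), (509, 116, 7), (511, 118, 5), (513, 122, 0), (515, 123, -1), (517, 117, -1), (519, 106, -1), (521, 103, -1), (523, 105, -1), (525, 111, -2), (527, 121, -1), (529, 125, 0), (531, 126, -1), (533, 125, -1), (535, 123, 0), (537, 120, 3), (539, 117, 4), (541, 105, 1), (543, 93, -1), (545, 89, -1), (547, 84, 0), (549, 79, 5)]
70 shoulder/sleeve [(505, 150, 9), (507, 150, 8), (509, 151, 9), (511, 147, 7), (513, 138, 2), (515, 129, 0), (517, 123, 0), (519, 113, 0), (521, 106, -2), (523, 106, -1), (525, 113, -1), (527, 123, -2), (529, 129, -1), (531, 130, -1), (533, 132, -1), (535, 137, 0), (537, 146, 3), (539, 144, 6), (541, 126, 3), (543, 103, -1), (545, 94, -2), (547, 92, -2), (549, 89, 0)]
```

The band spans x ≈ 513–536.5 mm and the shoulder face is at ≈ 541.5 mm, so the bore's centre is about 17 mm before the face. That is within the 6–19.5 mm allowed. The clamp is upright and the torque was about 0.18 N m above free-running, so I'm handing in.

```bash
python3 -c "
from bench import ctrl
print(ctrl.hand_in())"
```

```text
the job is handed in; nothing more can be done
None
```

I handed the job in: the larger clamp is on the stub, upright, tightened to an estimated 45–50 N of grip (from the key torque) and let go. It touched the shoulder on sliding on, but tightening drew it back about 5 mm, so it is not flush; its bore's centre is about 17 mm before the face, within the 6–19.5 mm allowed.

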